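Tip the mallet down and shut the leather kit

TASK

Put the leathercraft kit away without picking anything up: with the fingertips, push the mallet that stands on its head in the open cardboard box so that it tips over and lies down inside, the long way of the box. Then push the lid over and gently press it fully shut. Do not grasp, lift or hit anything, slam the lid, crush the box or shove it along the table, and leave the other things alone.

Things in the scene. Friction and masses are not known exactly. Their poses are not given: they have to be found in the camera images.
- kit: Open cardboard tool box, loose on the table, 1.6 kg. Outside 150 mm (its x) by 300 mm (its y, the long way), 75 mm high, walls and floor 4 mm. Origin: centre of its underside; z up; x points from hinge edge to front edge. A tool insert up to 52 mm high fills 50 mm along the hinge side; the lane beside it (box x -23 to +71 mm, 292 mm long in y) holds only mallet and tin
- lid (a joint): Lid angle in rad: 0 shut flat on the rim, 1.57 upright; starts leaning back past upright at 1.65 to 1.95; stop at 2.1. Panel 152 mm from hinge to free edge, 304 mm wide, 4 mm thick, with a 22 mm lip and ears that go inside the walls. Its stiff crease (0.11 N m) holds it wherever it is left, so it must be pushed all the way, with 1 to 2 N at the free edge
- lid_hinge (a point): Middle of the lid's hinge line, on the rim of the box, 75 mm above the table; it belongs to the box
- lid_edge (a point): Middle of the lid's free edge, on the outer face (the face that is on top when shut, 79 mm above the table then); 152 mm from the hinge line
- mallet_head (a point): Centre of the white cylindrical head (47 mm diameter, 72 mm high) of the mallet: 190 mm long, about 0.3 kg. It stands on its head on the box floor near one end of the lane (either end), dark wooden handle (18 to 23 mm thick) straight up, top 194 mm above the table. It topples when leaned about 30 degrees. z axis: along the handle, away from the head
- mallet_end (a point): The end of the mallet's handle, 154 mm from mallet_head
- tin: Low aluminium wax tin, 46 mm diameter, 16 mm high, lying in the lane at the end away from the mallet; the handle may come to lie on it. Origin: centre of its underside
- tape: Roll of yellow tape, 90 mm across, 25 mm high, on the right of the table; leave alone. Origin: centre of its underside
- dye: Small amber jar with black cap, 44 mm diameter, 75 mm high, on the right; leave alone. Origin: centre of its underside
- glue: White bottle with red cap, 54 mm diameter, 95 mm high, on the right; leave alone. Origin: centre of its underside
- slicker: Wooden edge slicker, a turned stick 165 mm long and 26 mm thick, lying on the green cutting mat on the left; leave alone. Origin below its middle
- spool: Orange thread spool, 34 mm diameter, 45 mm high, standing on the cutting mat; leave alone. Origin: centre of its underside

How it is judged:
On the way:
1. the mallet lies down inside the box while the lid still stands open (angle between mallet_head's own z axis and vertical above 1.35 rad and z of mallet_head in the frame of kit below 0.045 m and z of mallet_end in the frame of kit below 0.05 m and value of joint lid above 1.2 rad), for 0.2 s.
At the end, for the whole second after the job is handed in: The lid is shut to within 0.035 rad (5 mm at its free edge), the mallet (and the tin) lies inside the box, and the box stands flat on the table within 25 mm of where it was (value of joint lid below 0.035 rad and angle between mallet_head's own z axis and vertical above 1.35 rad and z of mallet_head in the frame of kit below 0.045 m and z of mallet_end in the frame of kit below 0.05 m and angle between kit's own z axis and vertical below 0.03 rad and distance of kit from where it was at the start of the episode below 0.025 m and linear speed of kit below 0.02 m/s and x of mallet_head in the frame of kit between -0.075 and 0.075 m and y of mallet_head in the frame of kit between -0.15 and 0.15 m and x of mallet_end in the frame of kit between -0.075 and 0.075 m and y of mallet_end in the frame of kit between -0.15 and 0.15 m and x of tin in the frame of kit between -0.075 and 0.075 m and y of tin in the frame of kit between -0.15 and 0.15 m); the robot touches nothing.
It fails at once if the mallet is lifted (its head's centre more than 75 mm above the underside of the box; it stands at 40 mm), squeezed or struck (more than 15 N between fingers and mallet) (z of mallet_head in the frame of kit above 0.075 m or contact force between the fingers and mallet above 15 N).
It fails at once if the lid slams: faster than 3 rad/s in the last 0.4 rad (value of joint lid below 0.4 rad and velocity of joint lid below -3 rad/s).
It fails at once if the box or lid is crushed: more than 40 N from the robot (contact force between any of the fingers, the arm and kit above 40 N).
It fails at once if the box is shoved more than 25 mm or tipped up (distance of kit from where it was at the start of the episode above 0.025 m or angle between kit's own z axis and vertical above 0.1 rad).
It fails at once if another thing on the table is displaced by more than 20 mm (distance of any of tape, dye, glue, slicker, spool from where it was at the start of the episode above 0.02 m).
It also fails if it takes over 45 s, if anything falls off the work surface, if the arm or the gripper's body presses on something with over 40 N, if the wrist force passes 120 N, or if a joint passes its speed limit or range.

ROBOT

A 6-joint arm with a two-finger parallel gripper is mounted at the origin on the work surface. World frame = base frame: x ahead of the robot, y to its left, z up, the work surface at z = 0. Lengths are in m, angles in rad, forces in N, time in s.
With the tool pointing down it reaches from about 0.425 to 0.95 m from the base axis. Payload 3.5 kg.
Tool frame: the origin (TCP) lies on the centre line of the jaws, within the pads' length; the fingertips stand 14 mm ahead of it and the grasp point (between the pads) lies 5 mm behind it (ctrl.finger_overhang is the distance from the TCP to the fingertips, in m); z points along the fingers, y is the line along which they close (so a half turn about z gives the same grasp; the last joint's range is limited). The gripper opens to 85 mm and grips with 20 to 120 N. Pads are 22 mm wide; open, the fingers measure 114 mm over their backs; the gripper's body (76 mm by 85 mm) begins 54 mm behind the grasp point. The pads swing forward as they close: fully open they stand 13 mm farther back than shut.
Start: joints at [0.98, 0.286, 1.577, -0, 1.279, -0.15], TCP at [0.288, 0.61, 0.206] pointing down, gripper open.
Joint ranges: [-2.77, 2.77], [-0.9, 2.22], [0.21, 2.48], [-1.53, 4.67], [0.24, 2.81], [-2.84, 2.84]. Speed limits (rad/s): [2.79, 2.79, 3.14, 3.14, 3.14, 3.14].

INTERFACE

Orientations are given as a unit quaternion [x, y, z, w].
In Python, from plant import ctrl gives the robot as it stands.
- The arm moves only by the tool send_rows, never from a script. Its argument "moves" is text: rows parted by semicolons, each of 7 numbers parted by spaces: the turn, a rotation vector about the tool's x, y, z in units of 360 degrees (1.0 is 360 degrees), then the shift along the tool's x, y, z in units of 20 cm (1.0 is 20 cm), then the gripper's target within -1 to 1 (fully open at 1, half-way at 0, shut at -1). A call has 1 to 12 rows; each row is the pose to reach, as a shift and turn from the pose commanded when the call began, along the tool's axes at that moment, turning the shorter way round; what a row does not reach only later rows make up. A row lasts 1/8 s, in which the tool goes at most 62.5 mm and 10.7 degrees, less where a joint would pass 70% of its speed; a pose out of reach is approached as far as the arm can. A call with a number of a shift or a turn outside -1 to 1 is refused whole. A call with a gripper value outside its range is refused whole. The fingers move at their own pace and stop on an object; "newtons" is the grip in N (left out, the last holds). Time passes only in rows, so rows that repeat a pose let the fingers close. It gives the time, the measured TCP pose, the force, the opening and the grip force at its end, in the units of the state.
- ctrl.get_state(): the state, without advancing time (a new reading comes with each control period).
- ctrl.read_camera(name): name is "scene" or "top" or "wrist"; returns a dict with "image" (384x512x3 uint8, red, green, blue), "fovy" (degrees; the focal length in pixels is half the picture's height over the tangent of half this angle, whatever the lens; pixels are square), "cx", "cy" (the principal point, pixels), "distortion" ([k1, k2, p1, p2, k3] as OpenCV has them; the pictures are not rectified), "extrinsics" (4x4, takes a point from camera to world coordinates). Camera axes: x right, y up, looking along -z (the intrinsics and any distortion apply to the point x, -y, -z); pixel columns grow to the right and rows downward; lengths in m; the calibration is good to about 2 mm. A picture is of the moment at which its call begins. There is no depth.
- ctrl.sign_off(): hands the job in; it is judged then, once.
The state is a dict: "time": time; "qpos": joint angles; "dq": joint speeds; "joint_efforts": joint torques, N m; "eef_pos": TCP position; "tcp_rot": TCP orientation; "contact_force": force on the tool from outside, world axes, zero at the start; "wrist_torque": the same for the moment, N m; "opening": opening from 0.0 (shut) to 1.0 (fully open); "finger_force": force on a finger pad.
Only numpy, scipy, OpenCV 4.12 (cv2) and the standard library are available. Lean on these libraries where they do the work, as an engineer would, in place of code of your own. Each camera call takes 0.05 s, during which the arm holds its last target. There are 200 camera calls.

## Working session

There is one attempt and no reset: what is moved stays moved. The work goes in short steps, Python scripts to look and compute and a tool call to move; the robot and the scene stay as the last step left them, time stands still between calls to the robot, and variables do not carry over. Pictures are saved under pics/ and viewed, at most 10 in all, crops included, and the job is handed in when it is done.

Besides the shell and the picture viewer there is one more tool, called after "Call:" as a command line: name --argument value ..., lists and objects as JSON in quotes. send_rows: Moves the arm, as the interface text tells. Its arguments: {"type":"object","properties":{"moves":{"type":"string"},"newtons":{"type":"number"}},"required":["moves"]}

```bash
mkdir -p pics
cat > h.py <<'E'
import numpy as np, cv2
from plant import ctrl
from scipy.spatial.transform import Rotation as R
def cam(n):
    c=ctrl.read_camera(n); im=c["image"]; f=im.shape[0]/2/np.tan(np.radians(c["fovy"])/2)
    K=np.array([[f,0,c["cx"]],[0,f,c["cy"]],[0,0,1]]); return c,K
def save(c,p,crop=None,s=1.5):
    im=cv2.cvtColor(c["image"],cv2.COLOR_RGB2BGR)
    if crop: x0,y0,x1,y1=crop; im=im[y0:y1,x0:x1]
    cv2.imwrite(p,cv2.resize(im,None,fx=s,fy=s,interpolation=cv2.INTER_CUBIC))
def ray(c,K,u,v):
    p=cv2.undistortPoints(np.array([[[u,v]]],float),K,np.array(c["distortion"]))[0,0]
    E=np.array(c["extrinsics"]); return E[:3,3],E[:3,:3]@np.array([p[0],-p[1],-1])
def atz(c,K,u,v,z):
    o,d=ray(c,K,u,v); return o+d*(z-o[2])/d[2]
def proj(c,K,P):
    E=np.array(c["extrinsics"]); q=(np.atleast_2d(P)-E[:3,3])@E[:3,:3]; q=q*[1,-1,-1]
    return cv2.projectPoints(q,np.zeros(3),np.zeros(3),K,np.array(c["distortion"]))[0][:,0]
E
python3 - <<'E'
from h import *
for n in("scene","top"):
    c,K=cam(n); save(c,f"pics/{n}.png"); print(n,np.round(c["extrinsics"],3).tolist(),K[0,0])
s=ctrl.get_state(); print(s); print(ctrl.finger_overhang)
E
```

```text
scene [[0.182, -0.801, 0.571, 1.225], [0.983, 0.152, -0.1, -0.084], [-0.007, 0.579, 0.815, 1.168], [0.0, 0.0, 0.0, 1.0]] 388.97037294933017
top [[-0.005, 0.986, -0.164, 0.32], [-1.0, -0.005, -0.001, 0.064], [-0.002, 0.164, 0.986, 1.272], [0.0, 0.0, 0.0, 1.0]] 406.7365047877581
{'time': 0.1, 'qpos': array([ 9.79965479e-01,  2.87126747e-01,  1.57802957e+00,  2.23013321e-06,
        1.27859619e+00, -1.49985974e-01]), 'dq': array([ 0.00090292, -0.001872  , -0.00370479,  0.00012391, -0.00089467,
       -0.00126763]), 'joint_efforts': array([ 1.24309649e-03, -4.07296371e+01, -2.93699670e+01, -1.05606509e-04,
        3.41757324e-03, -1.59727996e-06]), 'eef_pos': array([0.28762515, 0.60993851, 0.20475299]), 'tcp_rot': array([ 2.18642046e-01,  9.75804535e-01, -1.00629757e-03, -3.91923758e-04]), 'contact_force': array([-0.0363182 ,  0.46605054,  0.93155791]), 'wrist_torque': array([-0.01202519, -0.01290303,  0.02947404]), 'finger_force': 0.0, 'opening': 0.9968759415145828}
0.014
```

View pics/scene.png

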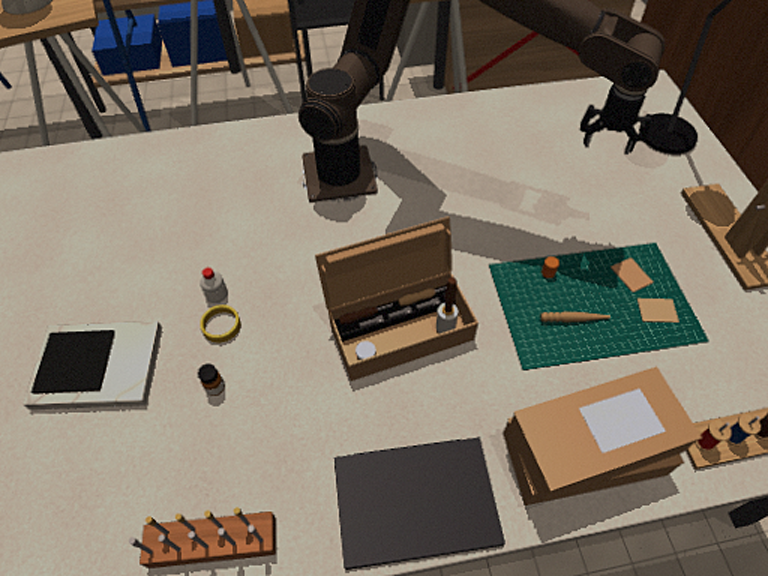

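View pics/top.png

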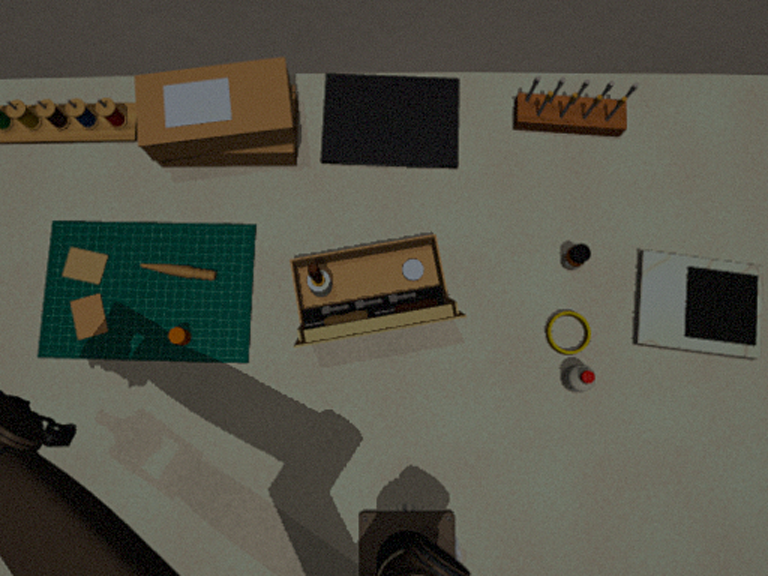

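The box has its hinge toward the robot and the mallet at its left end (top view about (318,280)/1.5), with the tin on the right. I'll enlarge both views to measure.

Run:
```python
from h import *
c,K=cam("top"); a=cv2.cvtColor(c["image"],cv2.COLOR_RGB2BGR)[145:240,185:315]
c,K=cam("scene"); b=cv2.cvtColor(c["image"],cv2.COLOR_RGB2BGR)[140:255,205:325]
f=lambda i:cv2.resize(i,None,fx=6,fy=6,interpolation=cv2.INTER_CUBIC)
cv2.imwrite("pics/a.png",f(a));
b=cv2.resize(b,None,fx=5,fy=5,interpolation=cv2.INTER_CUBIC);cv2.imwrite("pics/b.png",b)
```

```text
(no output)
```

View pics/a.png

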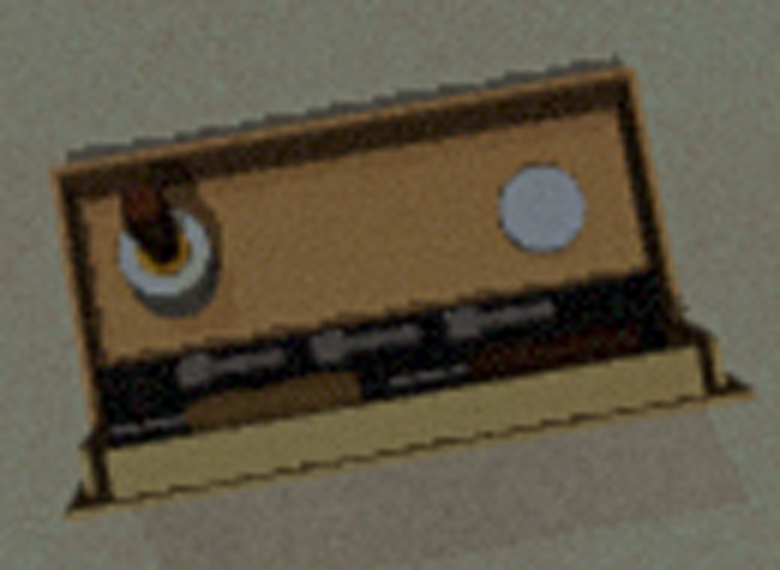

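View pics/b.png

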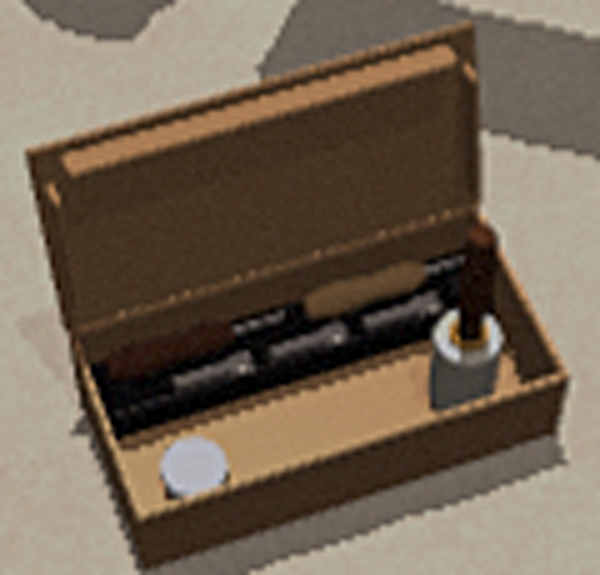

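Run:
```python
from h import *
c,K=cam("top"); T=lambda u,v,z:atz(c,K,185+(u-2.5)/6,145+(v-2.5)/6,z)
d,L=cam("scene"); S=lambda u,v,z:atz(d,L,205+(u-2)/5,140+(v-2)/5,z)
A,B=T(54,170,.075),T(633,70,.075); A2,B2=S(567,377,.075),S(140,515,.075)
print("front +y",A,A2,"front -y",B,B2,np.linalg.norm(A-B),np.linalg.norm(A2-B2))
A,B=(A+A2)/2,(B+B2)/2
y=(A-B);y/=np.linalg.norm(y);x=np.array([y[1],-y[0],0]); yaw=np.arctan2(y[1],y[0])-np.pi/2
k=(A+B)/2-.075*x;k[2]=0; print("kit",k,"yaw",yaw)
kf=lambda p:np.array([(p-k)@x,(p-k)@y,p[2]])
print("hinge corners",kf(S(80,330,.075)),kf(S(483,215,.075)))
print("head",kf(T(165,250,.076)),kf(S(468,337,.076)),"top",kf(T(143,195,.194)),kf(S(482,228,.194)),"tin",kf(T(542,208,.02)))
# lid edge: triangulate corners
def tri(r1,r2):
    (o1,d1),(o2,d2)=r1,r2
    t=np.linalg.lstsq(np.c_[d1,-d2],o2-o1,rcond=None)[0]; p,q=o1+d1*t[0],o2+d2*t[1]; return (p+q)/2,np.linalg.norm(p-q)
rt=lambda u,v:ray(c,K,185+(u-2.5)/6,145+(v-2.5)/6); rs=lambda u,v:ray(d,L,205+(u-2)/5,140+(v-2)/5)
for a,b in(((68,517),(472,25)),((752,390),(28,152))):
    p,e=tri(rt(*a),rs(*b)); q=kf(p); print("lid corner",p,q,e,"ang",np.arctan2(q[2]-.075,q[0]+.075))
s=ctrl.get_state();print(s['eef_pos'],R.from_quat(s['tcp_rot']).as_matrix().round(3).tolist())
for n in("tape","dye","glue"):pass
```

```text
front +y [0.59532067 0.23040676 0.075     ] [0.59778201 0.23142017 0.075     ] front -y [ 0.64557608 -0.06183407  0.075     ] [ 0.64622274 -0.06016301  0.075     ] 0.29653045804085737 0.2955795243955865
kit [0.54727462 0.072456   0.        ] yaw 0.16746785684696186
hinge corners [-0.07072394 -0.14189739  0.075     ] [-0.06456025  0.15025659  0.075     ]
head [0.02338979 0.09905125 0.076     ] [0.02536    0.09939069 0.076     ] top [0.025516   0.09802925 0.194     ] [0.02137588 0.10019282 0.194     ] tin [ 0.02321842 -0.09588525  0.02      ]
lid corner [0.4086244  0.2020245  0.21908106] [-0.11511323  0.15086691  0.21908106] 0.0006671838709624303 ang 1.842327554056096
lid corner [ 0.46195285 -0.09470664  0.22224096] [-0.11199182 -0.15060208  0.22224096] 0.00041304766183204814 ang 1.8169353114123985
[0.28784042 0.61025844 0.20552329] [[-0.904, 0.427, -0.0], [0.427, 0.904, -0.001], [0.0, -0.001, -1.0]]
```

Call:
send_rows --moves "0 0 0.03 -0.2 -0.11 0 -1;0 0 0.06 -0.4 -0.23 0 -1;0 0 0.08 -0.6 -0.35 0 -1;0 0 0.1 -0.8 -0.47 0 -1;0 0 0.12 -0.97 -0.57 0 -1;0 0 0.14 -0.97 -0.57 0 -1;0 0 0.153 -0.97 -0.57 0 -1;0 0 0.153 -0.97 -0.57 0 -1" --newtons 20

```text
time: 1.3
eef_pos: [0.4149, 0.4244, 0.206]
tcp_rot: [0.645, 0.764, 0.0, 0.0]
contact_force: [0.2, 0.1, 0.4]
opening: 0.002
finger_force: 0.0
```

```bash
cat >> h.py <<'E'
k=np.array([.5473,.0725,0]);yaw=.1675
Rk=R.from_euler("z",yaw).as_matrix()
def kit(p): return (np.asarray(p)-k)@Rk
def rel(b):
    """shift in tool axes, row units, to bring TCP to box coords b"""
    s=ctrl.get_state(); M=R.from_quat(s['tcp_rot']).as_matrix()
    print("tcp box",kit(s['eef_pos']).round(4),"M in box",(Rk.T@M).round(3).tolist(),"F",s['contact_force'].round(2),"open",round(s['opening'],2),"t",round(s['time'],2))
    for q in np.atleast_2d(b): print(q,"->",(M.T@(k+Rk@q-s['eef_pos'])/.2).round(3))
E
python3 -c "
from h import *
rel([[.024,.165,.205],[.024,.165,.166]])"
```

```text
tcp box [-0.0719  0.3691  0.206 ] M in box [[-0.002, 1.0, 0.0], [1.0, 0.002, 0.0], [0.0, 0.0, -1.0]] F [0.19 0.14 0.4 ] open 0.0 t 1.3
[0.024 0.165 0.205] -> [-1.021  0.478  0.005]
[0.024 0.165 0.166] -> [-1.021  0.478  0.2  ]
```

Call:
send_rows --moves "0 0 0 -0.25 0.14 0 -1;0 0 0 -0.5 0.28 0 -1;0 0 0 -0.75 0.4 0.1 -1;0 0 0 -0.95 0.48 0.2 -1;0 0 0 -1 0.48 0.2 -1;0 0 0 -1 0.48 0.2 -1"

```text
time: 2.05
eef_pos: [0.543, 0.2436, 0.1664]
tcp_rot: [0.645, 0.764, 0.0, -0.0]
contact_force: [-0.3, 0.5, 0.8]
opening: 0.003
finger_force: 0.0
```

```bash
python3 -c "
from h import *
rel([[.024,.125,.166],[.024,.03,.166]])
c,K=cam('wrist');save(c,'pics/w.png')"
```

```text
tcp box [0.0243 0.1694 0.1664] M in box [[-0.001, 1.0, 0.0], [1.0, 0.001, 0.001], [0.001, 0.0, -1.0]] F [-0.28  0.5   0.79] open 0.0 t 2.05
[0.024 0.125 0.166] -> [-0.222 -0.002  0.002]
[0.024 0.03  0.166] -> [-0.697 -0.002  0.002]
```

View pics/w.png

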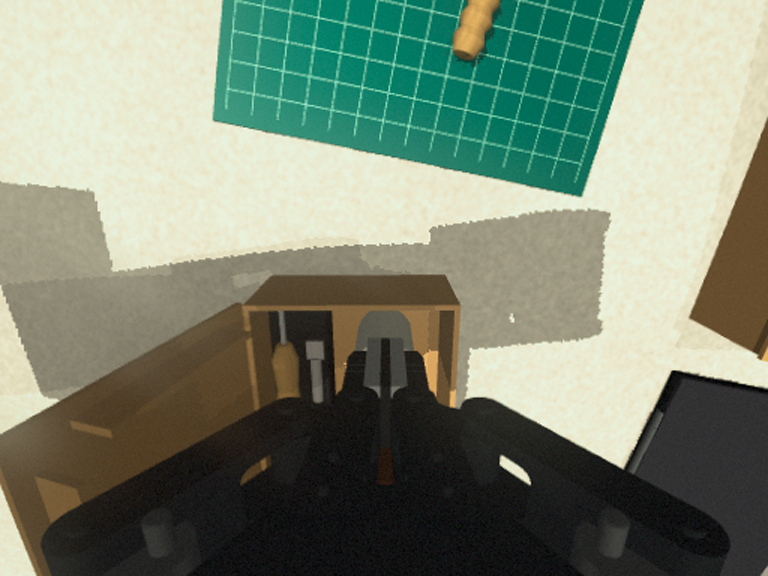

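The wrist view shows the closed fingers (about (385,360)) lined up with the mallet's head (384,325) and handle (385,465). I'll push along −y.

Call:
send_rows --moves "0 0 0 -0.08 0 0 -1;0 0 0 -0.16 0 0 -1;0 0 0 -0.21 0 0 -1;0 0 0 -0.26 0 0 -1;0 0 0 -0.31 0 0 -1;0 0 0 -0.36 0 0 -1;0 0 0 -0.41 0 0 -1;0 0 0 -0.46 0 0 -1"

```text
time: 3.1
eef_pos: [0.5594, 0.1522, 0.1673]
tcp_rot: [0.645, 0.764, 0.001, 0.001]
contact_force: [-0.6, -0.1, 5.1]
opening: -0.0
finger_force: 2.2
```

```bash
python3 -c "
from h import *
rel([[.024,.03,.166]])
c,K=cam('scene');save(c,'pics/s2.png',(205,120,325,255),4)"
```

```text
tcp box [0.0252 0.0765 0.1673] M in box [[-0.001, 1.0, 0.002], [1.0, 0.001, -0.001], [-0.001, 0.002, -1.0]] F [-0.57 -0.06  5.09] open -0.0 t 3.1
[0.024 0.03  0.166] -> [-0.233 -0.006  0.006]
```

View pics/s2.png

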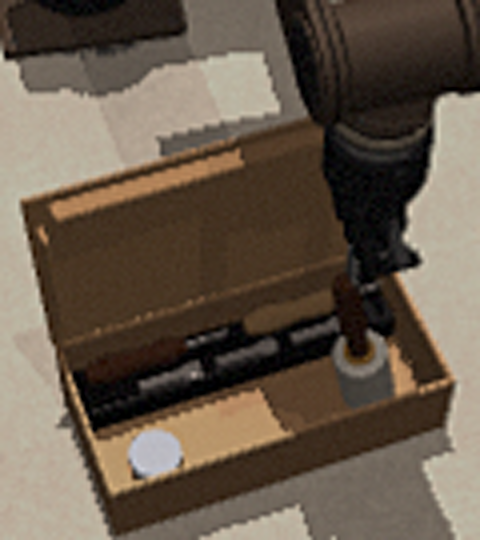

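The mallet leans about 15° toward −y. The 5 N upward force suggests the handle top touches the gripper's underside, so I'll raise slightly and continue.

Call:
send_rows --moves "0 0 0 0.01 0 -0.03 -1;0 0 0 0.01 0 -0.06 -1;0 0 0 -0.02 0 -0.06 -1"

```text
time: 3.52
eef_pos: [0.559, 0.1492, 0.1782]
tcp_rot: [0.645, 0.765, 0.0, 0.0]
contact_force: [-1.2, -0.4, 0.8]
opening: 0.002
finger_force: 0.0
```

Call:
send_rows --moves "0 0 0 -0.05 0 0 -1;0 0 0 -0.1 0 0 -1;0 0 0 -0.15 0 0 -1;0 0 0 -0.2 0 0.01 -1"

```text
time: 4.03
eef_pos: [0.5661, 0.1086, 0.1761]
tcp_rot: [0.645, 0.764, 0.0, 0.0]
contact_force: [0.2, -0.1, -0.3]
opening: -0.0
finger_force: 0.0
```

```bash
python3 -c "
from h import *
rel([[.024,.03,.166]])
c,K=cam('scene');save(c,'pics/s3.png',(205,120,325,255),4)"
```

```text
tcp box [0.0245 0.0325 0.1761] M in box [[-0.001, 1.0, 0.0], [1.0, 0.001, -0.0], [-0.0, 0.0, -1.0]] F [ 0.16 -0.12 -0.29] open -0.0 t 4.03
[0.024 0.03  0.166] -> [-0.012 -0.003  0.05 ]
```

View pics/s3.png

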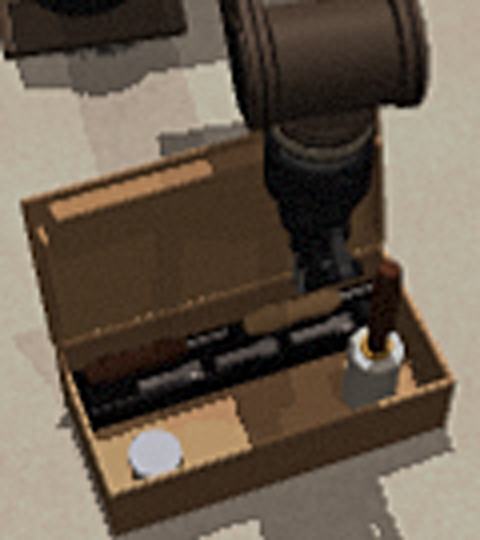

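The mallet rocked back upright and slipped past the fingers. I'll raise, go back around behind it, open the fingers slightly so the handle nests in the groove, and re-measure.

Call:
send_rows --moves "0 0 0 -0.05 0 -0.1 -0.74;0 0 0 -0.05 0 -0.4 -0.74;0 0 0 0.2 0 -0.4 -0.74;0 0 0 0.45 0 -0.4 -0.74;0 0 0 0.7 0 -0.4 -0.74;0 0 0 0.8 0 -0.4 -0.74;0 0 0 0.8 0 -0.4 -0.74"

```text
time: 4.95
eef_pos: [0.5391, 0.2678, 0.257]
tcp_rot: [0.644, 0.765, 0.0, 0.001]
contact_force: [0.3, -0.8, 0.1]
opening: 0.129
finger_force: 0.0
```

```bash
python3 -c "
from h import *
rel([[.024,.169,.178]])
g=lambda n:cam(n)[0]['image']
f=lambda i,s:cv2.resize(i,None,fx=s,fy=s,interpolation=cv2.INTER_CUBIC)
a=f(g('top')[140:240,185:315],3);b=f(g('scene')[120:255,205:325],2.4);w=f(g('wrist'),.85)
m=np.zeros((600,800,3),np.uint8)
m[:300,:390]=a;m[:324,400:688]=b[:324,:288];w=f(g('wrist')[120:384,100:420],1.0);m[330:594,:320]=w
c=f(g('top')[160:200,190:230],6);m[340:580,400:640]=c
cv2.imwrite('pics/m.png',m[:,:,::-1])"
```

```text
tcp box [0.0244 0.1939 0.257 ] M in box [[-0.003, 1.0, 0.001], [1.0, 0.003, -0.0], [-0.0, 0.001, -1.0]] F [ 0.26 -0.84  0.11] open 0.13 t 4.95
[0.024 0.169 0.178] -> [-0.125 -0.003  0.395]
```

View pics/m.png

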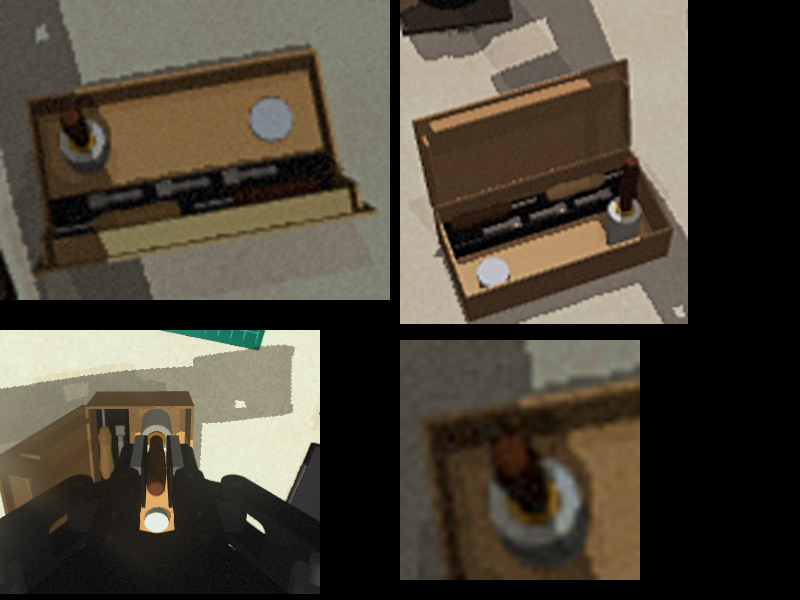

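Mallet and box have not moved (head at top px (212.4,186.6), as before). In the wrist view the handle is centred in the finger gap. Pushing again, a bit higher.

Call:
send_rows --moves "0 0 0 0 0 0.2 -0.74;0 0 0 -0.08 0 0.4 -0.74;0 0 0 -0.2 0 0.4 -0.74;0 0 0 -0.26 0 0.4 -0.74;0 0 0 -0.32 0 0.4 -0.74;0 0 0 -0.38 0 0.4 -0.74;0 0 0 -0.44 0 0.4 -0.74"

```text
time: 6.08
eef_pos: [0.5541, 0.1799, 0.1766]
tcp_rot: [0.645, 0.764, 0.0, 0.0]
contact_force: [-0.3, 0.6, -0.7]
opening: 0.136
finger_force: 0.0
```

Call:
send_rows --moves "0 0 0 -0.05 0 0 -0.74;0 0 0 -0.1 0 0 -0.74"

```text
time: 6.32
eef_pos: [0.5572, 0.1602, 0.1761]
tcp_rot: [0.645, 0.764, 0.0, 0.0]
contact_force: [-0.7, 0.7, -0.4]
opening: 0.13
finger_force: 0.0
```

Call:
send_rows --moves "0 0 0 -0.05 0 0 -0.74;0 0 0 -0.1 0 0 -0.74"

```text
time: 6.58
eef_pos: [0.5605, 0.1404, 0.176]
tcp_rot: [0.645, 0.764, -0.0, -0.0]
contact_force: [0.4, 0.2, 0.7]
opening: 0.13
finger_force: 0.0
```

```bash
python3 -c "
from h import *
rel([[.024,.169,.178]])
g=lambda n:cam(n)[0]['image']
f=lambda i,s:cv2.resize(i,None,fx=s,fy=s,interpolation=cv2.INTER_CUBIC)
b=f(g('scene')[120:255,205:325],3);w=f(g('wrist')[120:384,100:420],1.2)
m=np.zeros((420,760,3),np.uint8)
m[:405,:360]=b;m[:317,370:754]=w[:317,:384]
cv2.imwrite('pics/m2.png',m[:,:,::-1])"
```

```text
tcp box [0.0244 0.0648 0.176 ] M in box [[-0.001, 1.0, -0.0], [1.0, 0.001, 0.0], [0.0, -0.0, -1.0]] F [0.36 0.22 0.7 ] open 0.13 t 6.58
[0.024 0.169 0.178] -> [ 0.521 -0.001 -0.01 ]
```

View pics/m2.png

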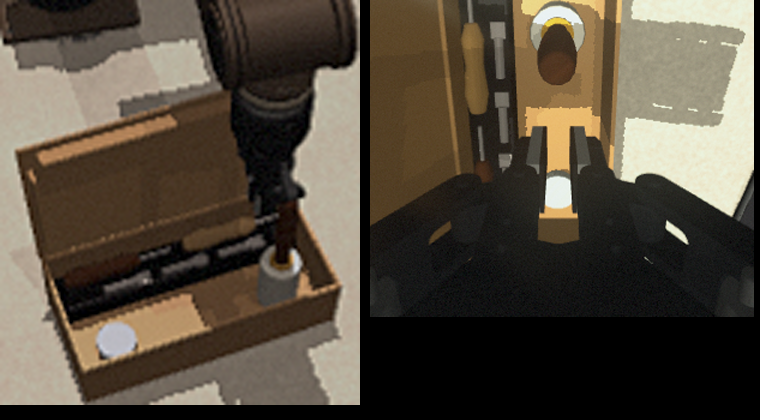

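```bash
python3 -c "
from h import *
s=ctrl.get_state();b=kit(s['eef_pos'])
W=lambda q:k+Rk@np.array(q)
c,K=cam('scene');w,L=cam('wrist')
print('wrist cam box',kit(np.array(w['extrinsics'])[:3,3]).round(3))
P={'top upright':(.024,.099,.194),'headtop':(.024,.099,.076),'tcp':b,'tip':b-[0,0,.014],'tip+8':b-[0,0,.006],'top lean20':(.024,.0755+.0235*np.cos(.35)-.19*np.sin(.35),.004+.19*np.cos(.35)+.0235*np.sin(.35)),'head lean20':(.024,.0755+.0235*np.cos(.35)-.072*np.sin(.35),.004+.072*np.cos(.35)+.0235*np.sin(.35))}
for n,q in P.items():
  u=proj(c,K,W(q))[0];v=proj(w,L,W(q))[0]
  print(n,np.round(q,3),'scene',((u-[205,120])*3).round(),'wrist',((v-[100,120])*1.2+[370,0]).round())
import subprocess
f=lambda i,s:cv2.resize(i,None,fx=s,fy=s,interpolation=cv2.INTER_CUBIC)
m=np.hstack([f(c['image'][150:230,260:325],6)[:480],f(w['image'],1.25)[:480,100:510]])
cv2.imwrite('pics/last.png',m[:,:,::-1]);print(m.shape)
"
```

```text
wrist cam box [0.025 0.142 0.344]
top upright [0.024 0.099 0.194] scene [288. 198.] wrist [556.  75.]
headtop [0.024 0.099 0.076] scene [279. 260.] wrist [557.  37.]
tcp [0.024 0.064 0.176] scene [256. 218.] wrist [557. 125.]
tip [0.024 0.064 0.162] scene [255. 225.] wrist [557. 116.]
tip+8 [0.024 0.064 0.17 ] scene [256. 221.] wrist [557. 121.]
top lean20 [0.024 0.032 0.191] scene [228. 218.] wrist [557. 189.]
head lean20 [0.024 0.073 0.08 ] scene [257. 265.] wrist [557.  68.]
(480, 800, 3)
```

Call:
send_rows --moves "0 0 0 -0.02 0 -0.2 -0.74;0 0 0 0 0 -0.4 -0.74;0 0 0 0.2 0 -0.4 -0.74;0 0 0 0.45 0 -0.4 -0.8;0 0 0 0.58 0 -0.4 -1;0 0 0 0.58 0 -0.2 -1;0 0 0 0.58 0 0 -1;0 0 0 0.58 0 0 -1"

```text
time: 7.78
eef_pos: [0.538, 0.2551, 0.1718]
tcp_rot: [0.645, 0.764, -0.004, -0.003]
contact_force: [-0.4, 0.4, 1.0]
opening: -0.003
finger_force: 0.0
```

```bash
python3 -c "
from h import *
rel([.024,.165,.15])
s=ctrl.get_state();b=kit(s['eef_pos']);W=lambda q:k+Rk@np.array(q)
out=[]
for n,(x0,y0,x1,y1),z in(('scene',(265,140,325,215),6),('wrist',(190,170,320,280),3)):
  c,K=cam(n);m=cv2.resize(c['image'][y0:y1,x0:x1],None,fx=z,fy=z,interpolation=cv2.INTER_CUBIC)
  for q,col in((b,(255,0,0)),(b-[0,0,.014],(0,255,0)),((.024,.099,.194),(0,0,255)),((.024,.099,.076),(255,255,0))):
    p=(proj(c,K,W(q))[0]+.5-[x0,y0])*z; cv2.drawMarker(m,tuple(int(v) for v in p),col,cv2.MARKER_CROSS,10,1); print(n,p.round())
  out.append(m)
h=max(o.shape[0] for o in out)
out=[cv2.copyMakeBorder(o,0,h-o.shape[0],0,5,cv2.BORDER_CONSTANT) for o in out]
cv2.imwrite('pics/m3.png',np.hstack(out)[:,:,::-1])"
```

```text
tcp box [0.0213 0.1816 0.1718] M in box [[-0.002, 1.0, -0.009], [1.0, 0.002, -0.001], [-0.001, -0.009, -1.0]] F [-0.42  0.44  1.01] open -0.0 t 7.78
[0.024 0.165 0.15 ] -> [-0.083  0.014  0.109]
scene [356. 256.]
scene [352. 271.]
scene [219. 279.]
scene [201. 403.]
wrist [192. 158.]
wrist [192. 134.]
wrist [202. 516.]
wrist [203. 254.]
```

View pics/m3.png

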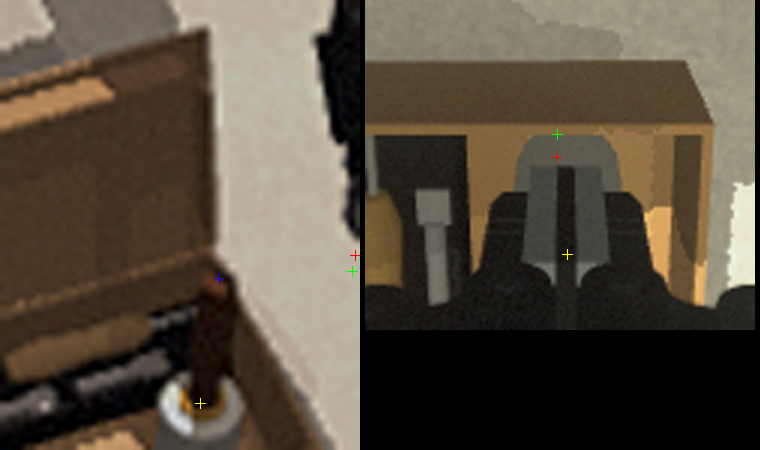

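Both views show the real fingertips about 17 mm above the TCP (scene: tips end near row 238, TCP predicted at 256), so I was riding over the handle top. I'll go about 35 mm lower and push again.

Call:
send_rows --moves "0 0 0 0 0 0.08 -0.8;0 0 0 0 0 0.16 -0.8;0 0 0 0 0 0.16 -0.8;0 0 0 0 0 0.16 -0.8"

```text
time: 8.38
eef_pos: [0.5411, 0.2554, 0.144]
tcp_rot: [0.645, 0.764, -0.0, -0.0]
contact_force: [0.8, 0.8, 0.5]
opening: 0.099
finger_force: 0.0
```

```bash
python3 -c "
from h import *
rel([[.024,.03,.14]])"
```

```text
tcp box [0.0243 0.1813 0.144 ] M in box [[-0.001, 1.0, -0.0], [1.0, 0.001, 0.0], [0.0, -0.0, -1.0]] F [0.76 0.81 0.52] open 0.1 t 8.38
[0.024 0.03  0.14 ] -> [-0.757 -0.002  0.02 ]
```

Call:
send_rows --moves "0 0 0 -0.1 0 0 -0.8;0 0 0 -0.2 0 0 -0.8;0 0 0 -0.27 0 0 -0.8;0 0 0 -0.33 0 0 -0.8;0 0 0 -0.39 0 0 -0.8;0 0 0 -0.45 0 0 -0.8;0 0 0 -0.5 0 0 -0.8"

```text
time: 9.25
eef_pos: [0.5579, 0.1561, 0.144]
tcp_rot: [0.645, 0.764, -0.0, -0.0]
contact_force: [0.3, -0.5, -0.1]
opening: 0.099
finger_force: 0.1
```

Call:
send_rows --moves "0 0 0 -0.05 0 0 -0.8;0 0 0 -0.1 0 0 -0.8;0 0 0 -0.15 0 0 -0.8"

```text
time: 9.62
eef_pos: [0.5629, 0.1266, 0.144]
tcp_rot: [0.645, 0.764, -0.0, 0.0]
contact_force: [0.7, 0.0, 0.5]
opening: 0.098
finger_force: 0.0
```

```bash
cat >> h.py <<'E'
def dump(n,x0,y0,x1,y1,st=2):
    """coarse text look: D dark, W white/grey, B brown, M reddish-dark"""
    im=ctrl.read_camera(n)["image"][y0:y1:st,x0:x1:st].astype(int)
    for r in im: print("".join('W' if p.min()>95 and p.max()-p.min()<40 else '#' if p.max()<45 else 'm' if p[0]<80 and p[0]>1.6*p[2] else 'b' if p[0]>p[2]*1.35 else '.' for p in r))
E
python3 -c "
from h import *
rel([[.024,.03,.14]])
dump('scene',210,150,325,250)"
```

```text
tcp box [0.0244 0.0508 0.144 ] M in box [[-0.001, 1.0, -0.0], [1.0, 0.001, -0.0], [-0.0, -0.0, -1.0]] F [0.71 0.03 0.48] open 0.1 t 9.62
[0.024 0.03  0.14 ] -> [-0.104 -0.002  0.02 ]
WWWWWWWWWWWWWWWWWWWWWWWWWWWWWW.######################.WWWW
WWWWWWWWWWWWWWWWWWWWWWWWWWWWWWm#################.W#.WWWWWW
WWWWWWWWWWWWWWWWWWWWWWWWW.bbmmm################WWWWWWWWWWW
WWWWWWWWWWWWWWWWWWW....bbmmmmmb################WWWWWWWWWWW
WWWWWWWWWWWWWWWWWW.bbbmmmmbbbbbb###.##########.WWWWWWWWWWW
WWWWWWWWWWWWWWWWbbbbmmbbbmbbbmmmmm#b.########.#WWWWWWWWWWW
WWWWWWWWWWWWbbbmmmbbbbbbbbmmmmmmmm##b..####..b#WWWWWWWWWWW
WWWWWWWWWbbbbmmbbbbbbbbbmmmmmmmmmm##.#bb...b###WWWWWWWWWWW
WWWWWbbbmmmbbbbbbbbbbmmmmmmmmmmmmm####.####.###WWWWWWWWWWW
WW.bbbmmbbbbbbbbbbmmmmmmmmmmmmmmmm############.WWWWWWWWWWW
bbmmbbbbbbbbbbmmmmmmmmmmmmmmmmmmmm############.WWWWWWWWWWW
bmmmbbbbbbbmmmmmmmmmmmmmmmmmmmmmmm############WWWWWWWWWWWW
Wmmmbbbmmmmmmmmmmmmmmmmmmmmmmmmmmm############WWWWWWWWWWWW
Wmbmmmmmmmmmmmmmmmmmmmmmmmmmmmmmmmm##########mWWWWWWWWWWWW
Wmbbmmmmmmmmmmmmmmmmmmmmmmmmmmmmmmm#########mmWWWWWWWWWWWW
Wbmbmmmmmmmmmmmmmmmmmmmmmmmmmmmm
[... 1332 characters left out ...]
#b##mbbbbbbbbbbbbbbbbbbbbbbbbbbmmmmmmmmmmmmmmm.WWWW
WWWWWWWmbbbbbbbWWWWbbbbbbbbbbbbbbbbmmmmmmmmmmmmmmmb..WWWWW
WWWWWWW.#bbbbbWWWWWWbbbbbbbbbbbbmmmmmmmmmmmmmmmb.W....WWWW
WWWWWWWW#bbbbbWWWWWW.bbbbbbbbm#mmmmmmmmmmmmmb..W....W.WWWW
WWWWWWWW.mbbbbWWWWWWWbbbbbm#mmmmmmmmmmmmmb...W.WW..WWWWWWW
WWWWWWWW.mbbbbWWWWWWbbbmmmmmmmmmmmmmmmb..........WWWWWWWWW
WWWWWWWWWmbbbbmWWWbbmmmmmmmmmmmmmmmb..W........WWWWWWWWWWW
WWWWWWWWW.mbbbbbbmmmmmmmmmmmmmmmb.WW............WWWWWWWWWW
WWWWWWWWW.#bbbmmmmmmmmmmmmmmmb..WW..............WWWWWWWWWW
WWWWWWWWWWbmmmmmmmmmmmmmmmb..W.......W........W.WWWWWWWWWW
WWWWWWWWWW.mmmmmmmmmmmmb....................W....WWWWWWWWW
WWWWWWWWWWWmmmmmmmmmb.W........W.................WWWWWWWWW
```

The mallet's head shows as a tilted ellipse, so it is leaning in the groove. Continuing.

Call:
send_rows --moves "0 0 0 -0.05 0 0 -0.8;0 0 0 -0.1 0 0 -0.8;0 0 0 -0.15 0 0 -0.8;0 0 0 -0.2 0 0 -0.8;0 0 0 -0.25 0 0 -0.8;0 0 0 -0.3 0 0 -0.8;0 0 0 -0.3 0 0 -0.8;0 0 0 -0.3 0 0 -0.8"

```text
time: 10.68
eef_pos: [0.5728, 0.0681, 0.144]
tcp_rot: [0.645, 0.764, 0.0, -0.0]
contact_force: [0.4, -0.2, 0.1]
opening: 0.099
finger_force: 0.0
```

```bash
python3 -c "
from h import *
rel([[.024,-.03,.14]])
dump('scene',210,200,325,250)"
```

```text
tcp box [ 0.0245 -0.0086  0.144 ] M in box [[-0.001, 1.0, -0.0], [1.0, 0.001, 0.0], [0.0, -0.0, -1.0]] F [ 0.45 -0.23  0.1 ] open 0.1 t 10.68
[ 0.024 -0.03   0.14 ] -> [-0.107 -0.002  0.02 ]
WWWWmmmmmmmmmmbmmmmmmmmmmm#############...#####mmmbWWWWWWW
WWWWmmmmmbbbmmmmmmmmmmm############.......#####mmmb.WWWWWW
WWWWmmmbbmmmmmmmmmmmm#...######.##...#########mmmm#bWWWWWW
WWWW.mmmmmmmmmmm#####.#######....##########bbbbmmmmmbWWWWW
WWWWWbmmmmmm##############......########bbbbbbbbmmm#bWWWWW
WWWWWbmmmm#m##########.##..#########mbWWWbbbbbbbbmmmmbWWWW
WWWWWmm##m##########...###########b...WWWbbbbbbbbmmmmbWWWW
WWWWW#b##########......########..WWWWWWWWWbbbbbbbmmm#bbWWW
WWWWWbb########...#########mbb.WWWWWWWWWWWbbbbbbbbbbbb.WWW
WWWWWWmb################mbbbbbm.WWWWWWWWWWbbbbbbbbbmmmWWWW
WWWWWW#b#############bbbbbmmmmmbWWWW...WW.bbbbbbmmmmmmWWWW
WWWWWWbb##########bbbbbm######mbW........bbbbmmmmmmmmmWWWW
WWWWWW.mb######bbbmmbmmm##m##mmm......bbbbmmmmmmmmmmmbWWWW
WWWWW..#b##mmbbbmbbbmmmm##mbmbb...bbbbmmmmmmmmmmmmmmm.WWWW
WWWWWWWmbbbbbbbbmmmmm##mbbbbbbbbbbbmmmmmmmmmmmmmmmb..WWWWW
WWWWWWW.#bbbbbWm###bmbbbbbbbbbbbmmmmmmmmmmmmmmmb.W.W..WWWW
WWWWWWWW#bbbbbW..WWWbbbbbbbbbmmmmmmmmmmmmmmmb.........WWWW
WWWWWWWW.mbbbbWWWWWW.bbbbbmmmmmmmmmmmmmmmb......W..WWWWWWW
WWWWWWWW.mbbbbWWWWWWbbbmmmmmmmmmmmmmmmb...W......WWWWWWWWW
WWWWWWWWWmbbbbmWWWbbmmmmmmmmmmmmmmmb..W.......WWWWWWWWWWWW
WWWWWWWWW.mbbbbbbmmmmmmmmmmmmmmmb..W.......WWWWWWWWWWWWWWW
WWWWWWWWW.#bbbmmmmmmmmmmmmmmmb..........WWWWWWWWWWWWWWWWWW
WWWWWWWWWWmm#mmmmmmmmmmmmmb.............WWWWWWWWWWWWWWWWWW
WWWWWWWWWW.mmmmmmmmmmmmb.................WWWWWWWWWWWWWWWWW
WWWWWWWWWWWmmmmmmmmmb....................WWWWWWWWWWWWWWWWW
```

The mallet lies flat with its handle end over the tin. Next the lid: raise, open, straddle its free edge, and push it past upright with the rear finger.

Call:
send_rows --moves "0 0 0 0 0 -0.2 -0.8;0 0 0 0 0 -0.45 -0.8;0 0 0 0 0 -0.65 0.5;0 0 0 0 -0.2 -0.65 1;0 0 0 0 -0.4 -0.65 1;0 0 0 0 -0.56 -0.65 1;0 0 0 0 -0.56 -0.65 1;0 0 0 0 -0.56 -0.65 1;0 0 0 0 -0.56 -0.4 1;0 0 0 0 -0.56 -0.15 1;0 0 0 0 -0.56 -0.15 1"

```text
time: 12.1
eef_pos: [0.4598, 0.0498, 0.1696]
tcp_rot: [0.645, 0.764, -0.003, -0.004]
contact_force: [0.5, 0.9, -0.2]
opening: 1.0
finger_force: 0.0
```

```bash
python3 -c "
from h import *
rel([[-.087,0,.17],[.01,0,.17]])
dump('scene',205,130,325,210)"
```

```text
tcp box [-0.09   -0.0078  0.1696] M in box [[-0.001, 1.0, -0.01], [1.0, 0.002, 0.003], [0.003, -0.01, -1.0]] F [ 0.47  0.91 -0.22] open 1.0 t 12.1
[-0.087  0.     0.17 ] -> [ 0.039  0.015 -0.002]
[0.01 0.   0.17] -> [ 0.038  0.5   -0.007]
..#mbbm##########..#.#########.#..........WWWWWWWWWWWWWWWWWW
Wb########..##.....##..######b.#..........WWWWWWWWWWWWWWWWWW
W#..................##.bb.bb.###...........WWWWWWWWWWWWWWWWW
WW.................#############...........WWWWWWWWWWWWWWWWW
WW.................######..#####...........WWWWWWWWWWWWWWWWW
WWW...............W.############...........WWWWWWWWWWWWWWWWW
WWWWWWWWW.......WWW.############....W.......WWWWWWWWWWWWWWWW
WWWWWWWWWWWWWWWWWWW.############............WWbWWWWWWWWWWWWW
WWWWWWWWWWWWWWWWWWWW.##########............bbbmbWWWWWWWWWWWW
WWWWWWWWWWWWWWWWWWWW..########.........bbbbmmmmbWWWWWWWWWWWW
WWWWWWWWWWWWWWWWWWWW..########.....bbbbbmmbbbbmbWWWWWWWWWWWW
WWWWWWWWWWWWWWWWWWWW..########..bbbbmmbbbbbbbbmmWWWWWWWWWWWW
WWWWWWWWWWWWWWWWWWWWW.######.#mmmmbbbbbbbbbbmmmbWWWWWWWWWWWW
WWWWWWWWWWWWWWWWWWWWW....###.##bbbbbbbbbbmmmmmmmWWWWWWWWWWWW
WWWWWWW
[... 878 characters left out ...]
mmmmmmmbbmmmmmmmmmbWWWWWWWWWW
WWWWWmmmmmmmmmmmmmmmmmmmmmmmmmmmmmmbbbmmmmmmmmmmmbWWWWWWWWWW
WWWWWmmmmmmmmmmmmmmmmmmmmmmmmmmmbbmmmmmmmmmmm##bmmbWWWWWWWWW
WWWWWmmmmmmmmmmmmmmmmmmmmmmmmbbmmmmmmmmmmmm#...#mmbWWWWWWWWW
WWWWWbmmmmmmmmmmmmmmmmmmmmbbmmmmmmmmmmbbbbb.####mmmbWWWWWWWW
WWWWWWmmmmmmmmmmmmmmmmmbmmmmmmmmmmbbbbbbbbm######mmb.WWWWWWW
WWWWWWmmmmmmmmmmmmmbbbmmmmmmmmmmbbbbbbbmm##.######mmbWWWWWWW
WWWWWWmmmmmmmmmmbbmmmmmmmmmmm##bbbbbm####...######mmb.WWWWWW
WWWWWWmmmmmmbbbmmmmmmmmmmm##.##bmmm###......######mmmbWWWWWW
WWWWWWbmmbbmmmmmmmmmmm###...#########...#########mmmmm.WWWWW
WWWWWWWmmmmmmmmmmmm#mmm#.#######...##########mbbbbmmmmbWWWWW
WWWWWWWmmmmmmmm#mmmmm#######......########mbbbbbbbmmmmmbWWWW
```

The front finger stands before the lid and the free edge passes between the fingers. Pushing it forward now.

Call:
send_rows --moves "0 0 0 0.02 0.06 0 1;0 0 0 0.03 0.12 0 1;0 0 0 0.03 0.18 0 1;0 0 0 0.03 0.24 0 1;0 0 0 0.03 0.3 0 1;0 0 0 0.03 0.36 0 1;0 0 0 0.03 0.42 0 1;0 0 0 0.03 0.48 0 1;0 0 0 0.03 0.54 0 1"

```text
time: 13.28
eef_pos: [0.5687, 0.0734, 0.174]
tcp_rot: [0.645, 0.764, -0.0, 0.0]
contact_force: [-1.2, 0.0, 0.6]
opening: 1.003
finger_force: 0.3
```

```bash
python3 -c "
from h import *
rel([[.01,0,.17]])
c,K=cam('scene')
o,d=ray(c,K,261,176)
dump('scene',205,130,325,210)
dump('top',185,150,320,240)"
```

```text
tcp box [ 0.0213 -0.0027  0.174 ] M in box [[-0.001, 1.0, -0.0], [1.0, 0.001, -0.0], [-0.0, -0.0, -1.0]] F [-1.17  0.01  0.58] open 1.0 t 13.28
[0.01 0.   0.17] -> [ 0.013 -0.056  0.02 ]
b.#m#bm##########.....#bbb#bbbbbbbbbbbbbbbbmbbWWWWWWWWWWWWWW
Wb########..##.......W##bbbbbbbbbbbbbbbbbbb#bb.WWWWWWWWWWWWW
W#b..................W#bb.bbbbbbbbbbbbbbbbb#b#.WWWWWWWWWWWWW
WW.....................bb#bbbbbbbbbmbbbbbbb#b#bWWWWWWWWWWWWW
WW.................W.W.#b#b#mbbmbbbbbbbbbbb#b#.WWWWWWWWWWWWW
WWW...............WWWWW#b#b#mbbbbbbbmbbm#bb#b#.WWWWWWWWWWWWW
WWWWWWWWW.......WWWWWWW#b#b#mbbbb##b##########.WWWWWWWWWWWWW
WWWWWWWWWWWWWWWWWWWWWWW#b#b###################.WWWWWWWWWWWWW
WWWWWWWWWWWWWWWWWWWWWWW#######################.WWWWWWWWWWWWW
WWWWWWWWWWWWWWWWWWWWWWW#######################.WWWWWWWWWWWWW
WWWWWWWWWWWWWWWWWWWWWWW.#################..###WWWWWWWWWWWWWW
WWWWWWWWWWWWWWWWWWWWWWWW################.WW.WWWWWWWWWWWWWWWW
WWWWWWWWWWWWWWWWWWWW.W..#####b##########.....WWWWWWWWWWWWWWW
WWWWWWWWWWWWWWWWWWWW......W#b###bbb.b##b#W...WWWWWWWWWWWWWWW
WWWWWWWWWWWWWWWWWWWW.......#..########bb#W...WWWWWWWWWWWWWW
[... 3931 characters left out ...]
WWWWWWWWWW
WWWWWWWbmmmbbb######m#bbm#mmb###m#b#####bWWWWWWWWWWWWWWWWWWWWWWWWWWW
WWWWWWWWbmm#mm##b#b#b#bbmb##bmb###m#b####WWWWWWWWWWWWWWWWWWWWWWWWWWW
WWWWWWWWW.W.W.###########m##bm##b#b######WWWWWWWWWWWWWWWWWWWWWWWWWWW
WWWWWWWWWWW.W.#####bmbmm##mb#bb#m##bb####WWWWWWWWWWWWWWWWWWWWWWWWWWW
WWWWWWWWWWWWW#####bmb#bbm###bbbb#b#b#b###WW..WWWW.WWWWWWWWWWWWWWWWWW
WWWWWWWWWWWWW##mm#mmbb#mbmmmm####b#bmmb##WWW.WWW.WWWWWWWWWWWWWWWWWWW
WWWWWWWWWWWWW###.#m##bmm##bbbbm#b#mbm#m##W.WW..WWWWWWWWWWWWWWWWWWWWW
WWWWWWWWWWWW.###bm######m##b##b##m#mm####.W.W.WWWWWWWWWWWWWWWWWWWWWW
WWWWWWWWWWWW.#m##bb#.##m##bbbm#m###m##b##W...W...WWWWWWWWWWWWWWWWWWW
WWWWWWWWWWWW.##m##mb#m#bb#mbm##mmbb##b###WWWWW.WWWWWWWWWWWWWWWWWWWWW
```

```bash
python3 -c "
from h import *
c,K=cam('scene')
for t in np.arange(.8,1.9,.1):
  P=[k+Rk@np.array([-.075+.152*np.cos(t),y,.075+.152*np.sin(t)]) for y in(-.152,.152)]
  print(round(t,2),proj(c,K,np.array(P)).round().tolist())
o,d=ray(c,K,261,176);p=kit(o);q=Rk.T@d
s=(-.04-p[0])/q[0];print('front tip at lower pose',p+q*s)
"
```

```text
0.8 [[224.0, 213.0], [317.0, 185.0]]
0.9 [[223.0, 209.0], [316.0, 180.0]]
1.0 [[222.0, 204.0], [315.0, 175.0]]
1.1 [[220.0, 199.0], [313.0, 171.0]]
1.2 [[218.0, 194.0], [311.0, 166.0]]
1.3 [[217.0, 189.0], [310.0, 162.0]]
1.4 [[215.0, 185.0], [308.0, 158.0]]
1.5 [[214.0, 181.0], [306.0, 154.0]]
1.6 [[213.0, 177.0], [304.0, 151.0]]
1.7 [[211.0, 174.0], [302.0, 148.0]]
1.8 [[210.0, 171.0], [300.0, 145.0]]
front tip at lower pose [-0.04       -0.00920801  0.21543804]
```

The lid stands at about 1.16 rad. I'll lift, close the fingers, and come down behind it.

Call:
send_rows --moves "0 0 0 0 -0.03 -0.2 1;0 0 0 0 -0.03 -0.43 0.5;0 0 0 0 -0.2 -0.43 -1;0 0 0 0 -0.41 -0.43 -1;0 0 0 0 -0.41 -0.43 -1;0 0 0 0 -0.41 -0.43 -1;0 0 0 0 -0.41 -0.43 -1;0 0 0 0 -0.41 -0.2 -1;0 0 0 0 -0.41 0 -1;0 0 0 0 -0.41 0.03 -1;0 0 0 0 -0.41 0.03 -1"

```text
time: 14.85
eef_pos: [0.4879, 0.0595, 0.1687]
tcp_rot: [0.645, 0.764, 0.0, 0.0]
contact_force: [0.6, -0.7, 1.1]
opening: 0.001
finger_force: 0.0
```

```bash
python3 -c "
from h import *
rel([[-.018,0,.169],[.0037,0,.1526],[.0216,0,.1325],[.0352,0,.1093],[.044,0,.0837],[.0465,0,.0705],[.0475,0,.057]])
dump('scene',205,140,325,210)"
```

```text
tcp box [-0.0607 -0.0029  0.1687] M in box [[-0.001, 1.0, 0.0], [1.0, 0.001, -0.0], [-0.0, 0.0, -1.0]] F [ 0.57 -0.67  1.12] open 0.0 t 14.85
[-0.018  0.     0.169] -> [ 0.014  0.214 -0.002]
[0.0037 0.     0.1526] -> [0.014 0.322 0.081]
[0.0216 0.     0.1325] -> [0.014 0.412 0.181]
[0.0352 0.     0.1093] -> [0.014 0.48  0.297]
[0.044  0.     0.0837] -> [0.014 0.524 0.425]
[0.0465 0.     0.0705] -> [0.014 0.536 0.491]
[0.0475 0.     0.057 ] -> [0.014 0.541 0.559]
WWW...............W..W###..bbb.b###W.......WWWWWWWWWWWWWWWWW
WWWWWWWWW.......WWW...#############W.......WWWWWWWWWWWWWWWWW
WWWWWWWWWWWWWWWWWWW...#####...#####W........WWWWWWWWWWWWWWWW
WWWWWWWWWWWWWWWWWWW...#############W........WWWWWWWWWWWWWWWW
WWWWWWWWWWWWWWWWWWWW..#############.........WWWWWWWWWWWWWWWW
WWWWWWWWWWWWWWWWWWWW..############..........WWWWWWWWWWWWWWWW
WWWWWWWWWWWWWWWWWWWW...###########..........WWWWWWWWWWWWWWWW
WWWWWWWWWWWWWWWWWWWW....#########...........WWWWWWWWWWWWWWWW
WWWWWWWWWWWWWWWWWWWW.....########..WW..WWWWWWWWWWWWWWWWWWWWW
WWWWWWWWWWWWWWWWWWWW.....#######...WWWWWWWWWWWWWWWWWWWWWWWWW
WWWWWWWWWWWWWWWWWWWWW..
[... 801 characters left out ...]
bbbbbbmmmmmmmmmmmmbWWWWWWWWWW
WWWWWWWWWWWWWWWWW.bbbmbbbbbbbbbbbbmmmmmmmmmmmmmmmbWWWWWWWWWW
WWWWWWWWWWWWWWbbbbbbbbbbbbbbbbmmmmmmmmmmmmmmm##bmmbWWWWWWWWW
WWWWWWWWWWWbbbbmbbbbbbbbbbbmmmmmmmmmmmmmmmm#...#mmmWWWWWWWWW
WWWWWWW.bbbmbbbbbbbbbbbbmmmmmmmmmmmmmmmbbbb#####mm#bWWWWWWWW
WWWWWWWmm##bbbbbbbbbbmmmmmmmmmmmmmmmbbbbbmm######mmm.WWWWWWW
WWWWWWW#mmmbbbbbbbmmmmmmmmmmmmmmbbbbbmmm###.######m#bWWWWWWW
WWWWWWW#mb#mbbbmmmmmmmmmmmmmm##bmbmmm####...######mmm.WWWWWW
WWWWWWW#mbmmmmmmmmmmmmmmmm##.##bmmm###......######mmmbWWWWWW
WWWWWWW#mmmmmmmmmmmm#m###...#########..##########mmmmmWWWWWW
WWWWWWWmmmmmmmmmmmm####m.#######...##########mbbbbmmmmbWWWWW
WWWWWWWmmmmmmm###############.....########mbbbbbbbmmmmmbWWWW
```

```bash
python3 -c "
from h import *
c,K=cam('scene')
for u,v in((260,176),(262,178)):
  o,d=ray(c,K,u,v);p=kit(o);q=Rk.T@d
  for x in(-.0607,-.048):print(x,p+q*(x-p[0])/q[0])
"
```

```text
-0.0607 [-0.0607     -0.00477984  0.18808817]
-0.048 [-0.048      -0.00951422  0.20578559]
-0.0607 [-0.0607      0.00206215  0.17444981]
-0.048 [-0.048      -0.00279585  0.19239364]
```

The tip sits at z≈0.19, behind the lid face and below its edge, as assumed. Sweeping along the arc.

Call:
send_rows --moves "0 0 0 0.01 0.1 0 -1;0 0 0 0.01 0.16 0 -1;0 0 0 0.01 0.21 0 -1;0 0 0 0.01 0.27 0.04 -1;0 0 0 0.01 0.32 0.08 -1;0 0 0 0.01 0.37 0.13 -1;0 0 0 0.01 0.41 0.18 -1;0 0 0 0.01 0.45 0.24 -1;0 0 0 0.01 0.48 0.3 -1"

```text
time: 16.08
eef_pos: [0.5818, 0.0777, 0.107]
tcp_rot: [0.645, 0.764, -0.0, -0.0]
contact_force: [-1.1, 0.3, 0.2]
opening: -0.005
finger_force: 0.2
```

```bash
python3 -c "
from h import *
rel([[.044,0,.0837],[.0465,0,.0705],[.0475,0,.057]])
c,K=cam('scene')
for t in np.arange(0,1,.1):
  P=[k+Rk@np.array([-.075+.152*np.cos(t),y,.075+.152*np.sin(t)]) for y in(-.152,.152)]
  print(round(t,2),((proj(c,K,np.array(P))-[205,160])/2).round(1).tolist())
dump('scene',205,160,335,250)"
```

```text
tcp box [ 0.0348 -0.0006  0.107 ] M in box [[-0.001, 1.0, -0.0], [1.0, 0.001, 0.0], [0.0, -0.0, -1.0]] F [-1.08  0.25  0.16] open -0.0 t 16.07
[0.044  0.     0.0837] -> [0.003 0.046 0.116]
[0.0465 0.     0.0705] -> [0.003 0.058 0.182]
[0.0475 0.     0.057 ] -> [0.003 0.063 0.25 ]
0.0 [[13.2, 41.7], [57.1, 27.4]]
0.1 [[13.0, 40.5], [57.3, 26.1]]
0.2 [[12.7, 39.0], [57.4, 24.6]]
0.3 [[12.4, 37.4], [57.5, 22.9]]
0.4 [[12.0, 35.5], [57.4, 21.0]]
0.5 [[11.5, 33.5], [57.2, 19.0]]
0.6 [[10.9, 31.4], [56.9, 16.9]]
0.7 [[10.3, 29.1], [56.6, 14.7]]
0.8 [[9.7, 26.7], [56.1, 12.4]]
0.9 [[9.0, 24.3], [55.5, 10.0]]
WWWWWWWWWWWWWWWWWWWWWWWW##bb#bbbbbbbbbbbbbb##b#WWWWWWWWWWWWWWWWWW
WWWWWWWWWWWWWWWWWWWWWW..##bb#mbmbbbm##bb#######WWWWWWWWWWWWWWWWWW
WWWWWWWWWWWWWWWWWWWWW...#mb##.mb###############WWWWWWWWWWWWWWWWWW
WWWWWWWWWWWWWWWWWWWWW...####b##################WWWWWWWWWWWWWWWWWW
WWWWWWWWWWWWWWWWWWWWW....######################WWWWWWWWWWWWWWWWWW
WWWWWWWWWWWWWWWWWWWWW....######################WWWWWWWWWWWWWWWWWW
WWWWWWWWWWWWWWWWWWWWW....################......WWWWWWWWWWWWWWWWWW
WWWWWWWWWWWWWWWWWWWWW.....###
[... 1778 characters left out ...]
##mbbmbbbbbbmmmmmmmmmmmmmmmm...WWWWWWWWW
WWWWWWWWW.bmbbmmmmbmm#.mbbbbbbbbbmmmmmmmmmmmmmmmmm......WWWWWWWWW
WWWWWWWWWW.mbbbbm......bbbbbbbbmmmmmmmmmmmmmmmm..........WWWWWWWW
WWWWWWWWWW.mmbbb.......bmbbbmmmmmmmmmmmmmmmm.............WWWWWWWW
WWWWWWWWWW.mmbbbb......bbmmmmmmmmmmmmmmmm..............WWWWWWWWWW
WWWWWWWWWWW.mbbbm...bbmmmmmmmmmmmmmmmm..............WWWWWWWWWWWWW
WWWWWWWWWWW.#bbbbbmmmmmmmmmmmmmmmmmb..............WWWWWWWWWWWWWWW
WWWWWWWWWWW.bmbbmmmmmmmmmmmmmmmmb..............WWWWWWWWWWWWWWWWWW
WWWWWWWWWWWW.mmmmmmmmmmmmmmmmb..............WWWWWWWWWWWWWWWWWWWWW
WWWWWWWWWWWW.mmmmmmmmmmmmmb.................WWWWWWWWWWWWWWWWWWWWW
WWWWWWWWWWWW..mmmmmmmmmb.....................WWWWWWWWWWWWWWWWWWWW
```

The lid is at about 0.4 rad, matching plan. Continuing slowly down.

Call:
send_rows --moves "0 0 0 0 0.02 0.04 -1;0 0 0 0 0.035 0.08 -1;0 0 0 0 0.045 0.12 -1;0 0 0 0 0.055 0.155 -1;0 0 0 0 0.06 0.19 -1;0 0 0 0 0.063 0.22 -1"

```text
time: 16.92
eef_pos: [0.5938, 0.0798, 0.0635]
tcp_rot: [0.645, 0.764, -0.0, -0.0]
contact_force: [0.2, 0.4, 0.6]
opening: 0.003
finger_force: 0.2
```

Call:
send_rows --moves "0 0 0 0 0 0.015 -1;0 0 0 0 0 0.03 -1"

```text
time: 17.18
eef_pos: [0.5938, 0.0798, 0.0579]
tcp_rot: [0.645, 0.764, 0.0, -0.0]
contact_force: [0.3, 0.7, 0.4]
opening: 0.001
finger_force: 0.2
```

```bash
python3 -c "
from h import *
rel([[.0475,0,.057]])
dump('scene',205,190,335,250)"
```

```text
tcp box [ 0.0471 -0.0006  0.0579] M in box [[-0.001, 1.0, 0.0], [1.0, 0.001, 0.0], [0.0, 0.0, -1.0]] F [0.3  0.67 0.35] open 0.0 t 17.18
[0.0475 0.     0.057 ] -> [0.003 0.002 0.005]
WWWWWWWWWWWWWWWWWWWWWWW......#b####b#m##b#bbbbbbbbbWWWWWWWWWWWW..
WWWWWWWWWWWWWWWWWWWWWWWW....b##.b#####b.#mbbbbbbbbbbWWWWWWWWWWW..
WWWWWWWWWWWWWWWWWWWWWWWWWmbbb###bb.bb.b##mbbbbbbbbbbWWWWWWWWWWW..
WWWWWWWWWWWWWWWWWWWWWbbbbmbbb############mbbbbbbbbbbbWWWWWWWWWWW.
WWWWWWWWWWWWWWWWWWbbbbbbbmbbb############bbbbbbbbbbbbbWWWWWWWWWW.
WWWWWWWWWWWWWWWbbbbbbbbbbbmbb############bbbbbbbbbbbbbWWWWWWWWWW.
WWWWWWWWWWW.bbbbbbbbbbbbbbbbbb###########bbbbbbbbbbbbbbWWWWWWWWWW
WWWWWWWW.bbbbbbbbbbbbbbbbbbbbbm#########bbbbbbbbbbbbbbb.WWWWWWWWW
WWWWWWWbbbbbbbbbbbbbbbbbbbmbbbb########bbbbbbbbbbbbbbbbbWWWWWWWWW
WWWWWWWbbbbbbbbbbbbbbbbbbbbbmbbm#######bbbbbbbbbbbbbbbbbWWWWWWWWW
WWWWWWWbbbbbbbbbbbbbbbbbbbbmbmbb#######bbbbbbbbbbbbbbbbbbWWWWWWWW
WWWWWWWWbbbbbbbbbbbbbbbbbbbmbbbb#######bbbbbbbbbbbbbbbbbbbWWWWWWW
WWWWWWWWbbbbbbbbbbbbbbbbbbbbmbbbb####.bbbbbbbbbbbbbbbbbbbbWWWWWWW
WWWWWWWWbbbbbbbbbbbbbbbbbbbbbbbbb######mbbbbbbbbbbbbbbbm#WW
[... 362 characters left out ...]
bbbbbbbbbbmmmmmmmmmmmmmmmmmm...WWWWWWWWW
WWWWWWWWW.mbbbbbbbbbbbbbbbbmbbbbbmmmmmmmmmmmmmmmmm......WWWWWWWWW
WWWWWWWWWW.mbbbbbbbbbbbbbbbbbbmmmmmmmmmmmmmmmmm..........WWWWWWWW
WWWWWWWWWW.#bbbbbbbbbbbbbbbbmmmmmmmmmmmmmmmm............WWWWWWWWW
WWWWWWWWWW.mbbbbbbbbbbbbbmmmmmmmmmmmmmmmm............WWWWWWWWWWWW
WWWWWWWWWWW.mbbbbbbbbbmmmmmmmmmmmmmmmm.............WWWWWWWWWWWWWW
WWWWWWWWWWW.#bbbbbb#mmmmmmmmmmmmmmmb............WWWWWWWWWWWWWWWWW
WWWWWWWWWWWWbbbb#mmmmmmmmmmmmmmmb............WWWWWWWWWWWWWWWWWWWW
WWWWWWWWWWWW.#mmmmmmmmmmmmmmmb..............WWWWWWWWWWWWWWWWWWWWW
WWWWWWWWWWWW.mmmmmmmmmmmmmb.................WWWWWWWWWWWWWWWWWWWWW
WWWWWWWWWWWWW.mmmmmmmmmb.....................WWWWWWWWWWWWWWWWWWWW
```

Nearly shut. Pressing down in 2 mm steps until firm contact.

Call:
send_rows --moves "0 0 0 0 0 0.01 -1;0 0 0 0 0 0.01 -1"

```text
time: 17.48
eef_pos: [0.5937, 0.0798, 0.0559]
tcp_rot: [0.645, 0.764, -0.0, -0.0]
contact_force: [0.3, 0.2, 0.5]
opening: -0.002
finger_force: 0.0
```

Call:
send_rows --moves "0 0 0 0 0 0.01 -1;0 0 0 0 0 0.01 -1"

```text
time: 17.73
eef_pos: [0.5937, 0.0798, 0.0539]
tcp_rot: [0.645, 0.764, -0.0, -0.0]
contact_force: [0.6, 0.7, 0.4]
opening: 0.006
finger_force: 0.0
```

Call:
send_rows --moves "0 0 0 0 0 0.01 -1;0 0 0 0 0 0.01 -1"

```text
time: 17.98
eef_pos: [0.5939, 0.0798, 0.0537]
tcp_rot: [0.645, 0.764, -0.0, -0.0]
contact_force: [-3.9, -0.0, 6.9]
opening: 0.001
finger_force: 3.7
```

Call:
send_rows --moves "0 0 0 0 0 0.01 -1;0 0 0 0 0 0.01 -1"

```text
time: 18.23
eef_pos: [0.594, 0.0798, 0.0536]
tcp_rot: [0.645, 0.764, -0.001, -0.0]
contact_force: [-7.5, 0.7, 15.6]
opening: -0.0
finger_force: 7.7
```

Call:
send_rows --moves "0 0 0 0 0 0.01 -1;0 0 0 0 0 0.01 -1"

```text
time: 18.48
eef_pos: [0.594, 0.0797, 0.0534]
tcp_rot: [0.645, 0.764, -0.001, -0.001]
contact_force: [-12.0, -0.7, 23.8]
opening: 0.003
finger_force: 11.7
```

That is a firm stop at TCP z 0.0535, so the lid is fully seated. Retreating straight up.

Call:
send_rows --moves "0 0 0 0 0 -0.03 -1;0 0 0 0 0 -0.1 -1;0 0 0 0 0 -0.3 -1;0 0 0 0 0 -0.6 -1;0 0 0 0 -0.2 -0.8 -1;0 0 0 0.3 -0.4 -0.9 -1;0 0 0 0.6 -0.5 -0.9 -1;0 0 0 0.8 -0.5 -0.9 -1;0 0 0 0.8 -0.5 -0.9 -1;0 0 0 0.8 -0.5 -0.9 -1"

```text
time: 19.73
eef_pos: [0.4684, 0.2205, 0.228]
tcp_rot: [0.645, 0.764, -0.0, 0.0]
contact_force: [-0.1, -0.6, 0.3]
opening: 0.002
finger_force: 0.0
```

```bash
python3 -c "
from h import *
c,K=cam('scene')
for t in(0,.05,.1):
  P=[k+Rk@np.array([-.075+.152*np.cos(t)-.004*np.sin(t),y,.075+.004*np.cos(t)+.152*np.sin(t)]) for y in(-.152,.152)]
  print(t,(proj(c,K,np.array(P))-[205,190]).round(1).tolist())
im=c['image'].astype(int)
for col in (240,265,290): print(col,[int(v) for v in im[195:250,col].sum(1)])
dump('scene',205,190,335,250)"
```

```text
0 [[26.3, 52.9], [114.3, 24.2]]
0.05 [[26.1, 51.6], [114.5, 22.9]]
0.1 [[25.9, 50.3], [114.7, 21.5]]
240 [493, 488, 485, 455, 411, 397, 401, 407, 408, 411, 401, 405, 405, 406, 409, 399, 406, 404, 412, 408, 409, 412, 409, 407, 409, 407, 410, 407, 409, 406, 416, 412, 416, 411, 411, 411, 411, 406, 414, 409, 412, 411, 421, 421, 426, 443, 234, 89, 120, 129, 121, 122, 116, 113, 101]
265 [403, 396, 398, 397, 403, 404, 403, 404, 390, 403, 398, 402, 395, 400, 407, 405, 408, 399, 402, 407, 407, 404, 404, 405, 412, 404, 417, 410, 414, 412, 403, 407, 403, 412, 404, 418, 428, 325, 151, 83, 126, 118, 133, 121, 121, 118, 117, 85, 186, 286, 295, 293, 296, 283, 292]
290 [215, 218, 215, 207, 220, 213, 209, 211, 203, 195, 181, 175, 341, 399, 409, 414, 406, 398, 397, 407, 405, 404, 400, 401, 404, 406, 403, 414, 439, 317, 139, 111, 121, 122, 131, 116, 109, 125, 114, 101, 245, 292, 291, 298, 292, 290, 283, 272, 481, 504, 493, 489, 493, 481, 481]
WWWWWWWWWWWWWWWWWWWWWWWWWWWWWWWbbbbbbbbbbbbbbbmbbbbWWWWWWWWWWWW..
WWWWWWWWWWWWWWWWWWWWWWWWWWWWbbbbbbbbbbbbbbbbbbbbbbbbWWWWWWWWWWW..
WWWWWWWWWWWWWWWWWWWWWWWW.bbbbb
[... 1117 characters left out ...]
bbbbbbbbbbbbbmmmmmmmmmmmmmmm..........WW
WWWWWWWWW.bbbbbbbbbbbbbbbbbbbbbbbbbmmmmmmmmmmmmmmm.............WW
WWWWWWWWWW.bbbbbbbbbbbbbbbbbbbbbmmmmmmmmmmmmmmm.................W
WWWWWWWWWW.mbbbbbbbbbbbbbbbbbmmmmmmmmmmmmmmm....................W
WWWWWWWWWW.bbbbbbbbbbbbbbbmmmmmmmmmmmmmmm........................
WWWWWWWWWWW.mbbbbbbbbbbm#mmmmmmmmmmmmm...........................
WWWWWWWWWWW.mbbbbbbbm#mmmmmmmmmmmmmb.............................
WWWWWWWWWWWWbbbbbmmmmmmmmmmmmmmmb...........WWWW.................
WWWWWWWWWWWW.mmmmmmmmmmmmmmmmb...........WWWWWWWW..............WW
WWWWWWWWWWWW.mmmmmmmmmmmmmb............WWWWWWWWWW...........WWWWW
WWWWWWWWWWWWW.mmmmmmmmmb............WWWWWWWWWWWWWW........WWWWWWW
```

The lid's front edge projects within 1 px of the shut prediction on three columns (240.9, 232.3, 224.0 against 240.1, 231.9, 223.8), and the box is in place.

```bash
python3 -c "
from plant import ctrl
print(ctrl.sign_off())"
```

```text
the job is handed in; nothing more can be done
None
```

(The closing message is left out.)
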